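# Gauge a sleeve on the go/no-go pin and sort it

## Robot

A 6-joint arm with a two-finger parallel gripper is mounted at the origin on the work surface. World frame = base frame: x ahead of the robot, y to its left, z up, the work surface at z = 0. Lengths are in mm, angles in degrees, forces in N, time in s.
With the tool pointing down it reaches from about 300 to 750 mm from the base axis. Payload 8.5 kg.
Tool frame: the origin (TCP) lies midway between the tips of the shut fingers; the grasp point (between the pads) lies 19 mm behind it; z points along the fingers, y is the line along which they close (so a half turn about z gives the same grasp; the last joint's range is limited). The gripper opens to 88 mm and grips with 3 to 60 N. Pads are 18 mm wide; open, the fingers measure 123 mm over their backs; the gripper's body (75 mm by 187 mm) begins 45 mm behind the grasp point.
Start: joints at [-89.055, 21.807, 74.336, -0, 83.858, -12.336], TCP at [126.347, -535.273, 238.748] pointing down, gripper open.
Joint ranges: [-178.18, 178.18], [-50.72, 133.34], [12.68, 142.11], [-81.47, 261.47], [9.98, 163.14], [-165.26, 165.26]. Speed limits (degrees/s): [136.94, 136.94, 180, 180, 180, 180].

## Interface

Orientations are given as [roll, pitch, yaw] about the fixed x, y, z axes, in that order (R = Rz(yaw) Ry(pitch) Rx(roll)).
In Python, from workcell import ctrl gives the robot as it stands.
- The arm moves only by the tool play_rows, never from a script. Its arguments are lists of equal length, an entry for each row: "delta_pos": the shift along the tool's x, y, z in units of 400 mm (1.0 is 400 mm), a list of three; "roll": the turn about the tool's z in units of 120 degrees (1.0 is 120 degrees). In form: {"delta_pos": [[x, y, z], ...], "roll": [roll, ...]}. A call has exactly 8 rows; each row is the pose to reach, as a shift and turn from the pose commanded when the call began, along the tool's axes at that moment; what a row does not reach only later rows make up. A row lasts 1/12 s, in which the tool goes at most 41.7 mm and 7.16 degrees, less where a joint would pass 70% of its speed; a pose out of reach is approached as far as the arm can. A call with a number of a shift or a turn outside -1 to 1 is refused whole. A call with a gripper value outside its range is refused whole. "gripper" is the opening, from 0 (shut) to 1 (fully open), set as the call begins (left out, the last holds). The fingers move at their own pace and stop on an object; "newtons" is the grip in N (left out, the last holds). Time passes only in rows, so rows that repeat a pose let the fingers close, or fill a call up. It gives the time, the measured TCP pose, the force, the opening and the grip force at its end, in the units of the state.
- ctrl.state(): the state, without advancing time (a new reading comes with each control period).
- ctrl.get_image(name): name is "scene" or "top" or "wrist"; returns a dict with "image" (480x640x3 uint8, red, green, blue), "fx", "fy", "cx", "cy" (pixels), "xyz" and "attitude" of the camera in the world; the wrist camera has in their place "tool_from_camera" (4x4, takes a point from camera to tool coordinates, whose origin is the TCP and whose axes are the flange's). Camera axes: x right, y up, looking along -z (the intrinsics and any distortion apply to the point x, -y, -z); pixel columns grow to the right and rows downward; lengths in mm; the calibration is good to about 2 mm. A picture is of the moment at which its call begins: read the wrist's pose just before it. There is no depth.
- ctrl.sign_off(): hands the job in; it is judged then, once.
The state is a dict: "time_s": time; "joint_pos": joint angles; "joint_velocities": joint speeds; "effort": joint torques, N m; "tool_pos": TCP position; "tool_rot": TCP orientation; "contact_force": force on the tool from outside, world axes, zero at the start; "moment": the same for the moment, N m; "width": opening from 0.0 (shut) to 1.0 (fully open); "grip_force": force on a finger pad.
Only numpy, scipy, OpenCV 4.12 (cv2) and the standard library are available. Lean on these libraries where they do the work, as an engineer would, in place of code of your own. Each camera call takes 0.05 s, during which the arm holds its last target. There are 200 camera calls.

## Task

Check the bore of the square sleeve that stands on the blue mat: slide it onto the level go/no-go gauge pin, without forcing it, as far as it will go. If it stops at the step, the bore is right and the sleeve goes in the green bin; if it runs on over the thicker part right up to the flange, the bore is too big and it goes in the red bin. Leave the other sleeve and everything else on the bench alone.

Things in the scene. Friction and masses are not known exactly. Their poses are not given: they have to be found in the camera images.
- sleeve_1: aluminium sleeve: square bar 36 x 36 mm, 50 mm long, round bore through it lengthwise, about 0.12 kg, both ends alike; starts standing on end. Origin: its middle, on the bore axis (25 mm above the bench standing, 18 mm lying). z runs along the bore; x, y square to the flats. Of the two sleeves one has a 20 mm bore (right), one 26 mm (too big); either may be the one on the mat, so gauge it
- sleeve_2: a second sleeve, the same outside, with the other of the two bores. One of the two sleeves, in no fixed order, stands on the blue mat and is the one to gauge; the other stands by itself further to the robot's right and must stay there
- mat: thin blue square mat, 150 x 150 mm, under 1 mm thick, flat on the bench (nothing to bump into). Origin: its centre. The middle of the sleeve to gauge is within 40 mm of it
- gauge: steel go/no-go plug gauge clamped level on a grey base bolted to the bench; fixed. Origin: on the bench below the flange face; x points out along the pin, z up; pin axis 60 mm above the bench. Flange (diameter 34, face at x = 0); behind it clamp 54 wide, top 88 mm above the bench, x = -8 to -54, and handle to x = -104. Base plate 90 wide, 12 thick, x = -108 to +18.
- gauge_step (a point): centre of the step face on the pin axis, at gauge x = 28 mm; axes as the gauge. Behind it, to the flange, the thicker, gold-coated no-go part, diameter 22.5 mm, front edge chamfered 1 mm. A right sleeve stops with its end on the step (sleeve middle at gauge x = 53 mm); one with too big a bore slides on over it until its end meets the flange (sleeve middle at gauge x = 25 mm)
- gauge_tip (a point): end of the pin's nose, on the pin axis, at gauge x = 66 mm; axes as the gauge. The nose tapers from diameter 9 mm here to 17 mm at x = 58 mm; the thinner go part, diameter 17 mm, runs from there in to the step. A sleeve let go on the pin stays on it
- bin_green: green stacking bin for right sleeves, fixed; 150 x 150 mm outside, walls and floor 4 mm, back and sides 60 mm high, front edge (-x side, towards the robot) 34 mm high. Origin: centre of its underside on the bench. It and the red bin may stand in either order
- bin_red: red stacking bin for sleeves with too big a bore, fixed; same make and size as the green one, origin likewise
- screwdriver: yellow-handled screwdriver 200 mm long, lying on the bench; origin under its middle; leave alone
- tape_measure: yellow and black tape measure, 80 x 34 x 64 mm; origin under its middle; leave alone
- mallet: rubber mallet with wooden handle, about 280 mm long, lying on the bench; origin under it, 45 mm from the head; leave alone
- water_bottle: clear water bottle, diameter 64 mm, 200 mm tall; origin: centre of its base; leave alone
- cup: white paper cup, diameter 76 mm, 90 mm tall; origin: centre of its base; leave alone
- offcut: offcut of aluminium profile 160 x 40 x 30 mm, lying on the bench; origin: centre of its underside; leave alone
Mind the look-alikes: they are no part of the job. Several things look just like the bin_red: the one meant starts farthest from the robot's base.

How it is judged (in metres and radians):
On the way:
1. The sleeve is on the gauge pin as far as it goes: end face against the step (20 mm bore) or against the flange (26 mm bore), within 3 mm, for 0.2 s (((x of sleeve_1 in the frame of gauge between 0.049 and 0.056 m and y of sleeve_1 in the frame of gauge between -0.004 and 0.004 m and z of sleeve_1 in the frame of gauge between 0.056 and 0.064 m and angle between the z axis of sleeve_1 and the x axis of gauge, either way round below 0.18 rad) or (x of sleeve_2 in the frame of gauge between 0.021 and 0.028 m and y of sleeve_2 in the frame of gauge between -0.004 and 0.004 m and z of sleeve_2 in the frame of gauge between 0.056 and 0.064 m and angle between the z axis of sleeve_2 and the x axis of gauge, either way round below 0.18 rad))), for 0.2 s.
At the end, for the whole second after the job is handed in: The sleeve from the mat lies at rest inside the bin that its gauge result calls for (20 mm bore: green, 26 mm bore: red), its middle within 72 mm of the bin's centre in the bin's x and y and below 50 mm; the other sleeve is within 30 mm of where it started, over 100 mm from the middle of the mat (((x of sleeve_1 in the frame of bin_green between -0.072 and 0.072 m and y of sleeve_1 in the frame of bin_green between -0.072 and 0.072 m and z of sleeve_1 in the frame of bin_green between 0 and 0.05 m and linear speed of sleeve_1 below 0.02 m/s and angular speed of sleeve_1 below 0.2 rad/s and distance of sleeve_2 from where it was at the start of the episode below 0.03 m and horizontal distance between sleeve_2 and mat above 0.1 m) or (x of sleeve_2 in the frame of bin_red between -0.072 and 0.072 m and y of sleeve_2 in the frame of bin_red between -0.072 and 0.072 m and z of sleeve_2 in the frame of bin_red between 0 and 0.05 m and linear speed of sleeve_2 below 0.02 m/s and angular speed of sleeve_2 below 0.2 rad/s and distance of sleeve_1 from where it was at the start of the episode below 0.03 m and horizontal distance between sleeve_1 and mat above 0.1 m))); the robot touches nothing.
It fails at once if the sleeve is forced against the gauge (over 50 N) (contact force between any of sleeve_1, sleeve_2 and gauge above 50 N).
It fails at once if the other sleeve is moved over 30 mm (distance of each of sleeve_1, sleeve_2 from where it was at the start of the episode above 0.03 m).
It fails at once if another loose thing on the bench is moved over 40 mm (distance of any of screwdriver, tape_measure, mallet, water_bottle, cup, offcut from where it was at the start of the episode above 0.04 m).
It also fails if it takes over 64 s, if anything falls off the work surface, if the arm or the gripper's body presses on something with over 40 N, if the wrist force passes 120 N, or if a joint passes its speed limit or range.

## Working session

There is one attempt and no reset: what is moved stays moved. The work goes in short steps, Python scripts to look and compute and a tool call to move; the robot and the scene stay as the last step left them, time stands still between calls to the robot, and variables do not carry over. Pictures are saved under pics/ and viewed, at most 10 in all, crops included, and the job is handed in when it is done.

Besides the shell and the picture viewer there is one more tool, called after ">>>" as name([rows], argument=value, ...), one row to a line, values as JSON. play_rows: Moves the arm, as the interface text tells. Its arguments: {"type":"object","properties":{"delta_pos":{"type":"array","items":{"type":"array","items":{"type":"number","minimum":-1,"maximum":1}}},"roll":{"type":"array","items":{"type":"number","minimum":-1,"maximum":1}},"gripper":{"type":"number"},"newtons":{"type":"number"}},"required":["delta_pos","roll"]}

```bash
mkdir -p pics; ls
cat > h.py <<'E'
import numpy as np, cv2
from scipy.spatial.transform import Rotation as R
from workcell import ctrl
def snap(n,f=None):
    s=ctrl.state(); d=ctrl.get_image(n)
    if f: cv2.imwrite('pics/'+f,d['image'][:,:,::-1])
    return s,d
E
python3 - <<'E'
from h import *
print(ctrl.state())
for n in('scene','top','wrist'):
    s,d=snap(n,n+'0.png'); print({k:v for k,v in d.items() if k!='image'})
a=[cv2.imread('pics/%s0.png'%n) for n in('scene','top')]
E
```

```text
pics
{'time_s': 0.0, 'joint_pos': array([-8.90533577e+01,  2.18411685e+01,  7.43831262e+01, -1.50777700e-03,
        8.38563173e+01, -1.23357888e+01]), 'joint_velocities': array([-0.03665667,  0.04379664,  0.00157228, -0.05267051, -0.07453739,
        0.03976075]), 'effort': array([ 1.05776269e-04, -4.37933493e+01, -2.24551892e+01,  7.14007672e-02,
        3.52052087e-02, -1.10910382e-04]), 'tool_pos': array([ 126.34988662, -535.01836634,  238.14566732]), 'tool_rot': array([-1.79920929e+02, -1.57577155e-02,  1.32825826e+01]), 'contact_force': array([ 0.40407802,  0.04239991, -0.24475508]), 'moment': array([ 0.00503583, -0.03369151,  0.00738085]), 'grip_force': 0.0, 'width': 0.998456231447423}
{'fx': 485.48750683626855, 'fy': 485.48750683626855, 'cx': 317.5031561013247, 'cy': 235.38513492265187, 'xyz': array([1295.10760694,   -4.60475025,  860.45608744]), 'attitude': array([47.09827028, -0.67953347, 90.3571557 ])}
{'fx': 570.5934711893274, 'fy': 570.5934711893274, 'cx': 315.977132165536, 'cy': 233.96015019916004, 'xyz': array([ 229.34852654,    5.38812183, 1538.35934751]), 'attitude': array([  9.19194147,  -1.21600301, -89.17364836])}
{'fx': 426.4456035020537, 'fy': 426.4456035020537, 'cx': 318.3913606940404, 'cy': 238.00135424339467, 'tool_from_camera': array([[-3.15293775e-04,  9.55077744e-01,  2.96355199e-01,
         7.71675701e+01],
       [ 9.99999881e-01,  1.90576325e-04,  4.49725639e-04,
        -4.64190673e-01],
       [ 3.73044664e-04,  2.96355305e-01, -9.55077690e-01,
        -1.46272952e+02],
       [ 0.00000000e+00,  0.00000000e+00,  0.00000000e+00,
         1.00000000e+00]])}
```

View pics/scene0.png

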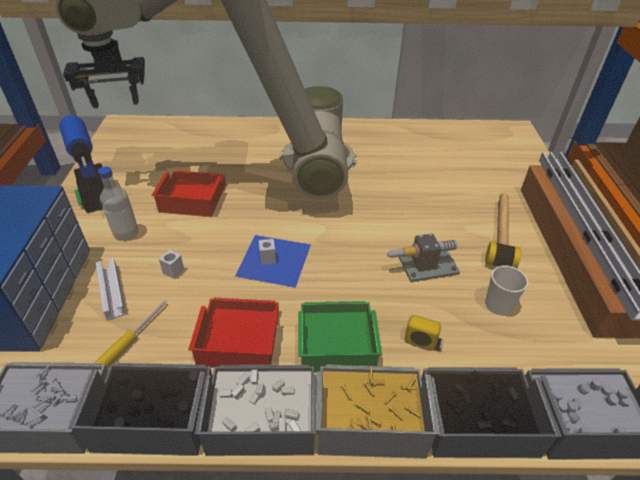

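View pics/top0.png

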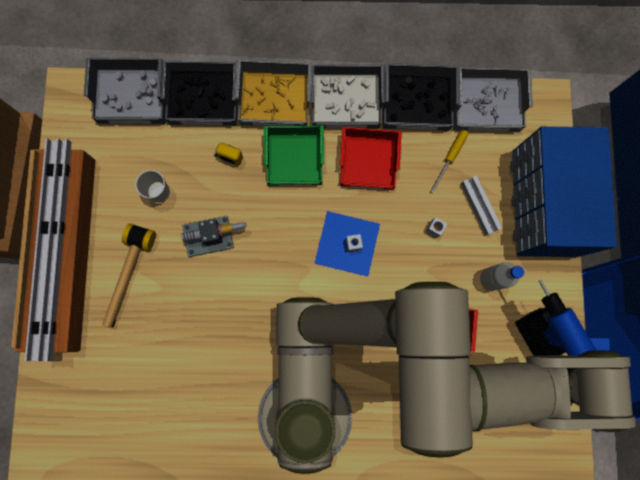

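The scene view shows the mat sleeve at (267,250), the other sleeve at (172,264), the gauge at (425,255), the green bin at (338,333), and red bins at (238,332) and (190,193). In the top view these are the mat sleeve (354,242), the other sleeve (436,228), the gauge tip (244,226), the green bin (294,155), and red bins at (370,158) and (475,330), the second partly hidden by the arm. The red bin meant is the one at scene (238,332) / top (370,158), since it is farthest from the base. The crop will confirm this.

```bash
cat >> h.py <<'E'
def ray(d,s,u,v):
    c=np.array([(u-d['cx'])/d['fx'],-(v-d['cy'])/d['fy'],-1.])
    if 'xyz' in d: return np.array(d['xyz']),R.from_euler('xyz',d['attitude'],degrees=True).apply(c)
    T=d['tool_from_camera']; Rt=R.from_euler('xyz',s['tool_rot'],degrees=True)
    return s['tool_pos']+Rt.apply(T[:3,3]),Rt.apply(T[:3,:3]@c)
def onz(r,z): o,v=r; return o+v*(z-o[2])/v[2]
def meet(*rs):
    A=[];b=[]
    for o,v in rs:
        v=v/np.linalg.norm(v);P=np.eye(3)-np.outer(v,v);A.append(P);b.append(P@o)
    p=np.linalg.lstsq(np.vstack(A),np.hstack(b),rcond=None)[0]
    return p,[np.linalg.norm(a@p-c) for a,c in zip(A,b)]
def blobs(im,lo,hi,amin):
    m=cv2.inRange(cv2.cvtColor(im,cv2.COLOR_RGB2HSV),lo,hi)
    return [c for c in cv2.findContours(m,cv2.RETR_EXTERNAL,cv2.CHAIN_APPROX_NONE)[0] if cv2.contourArea(c)>amin]
E
python3 - <<'E'
from h import *
D={n:snap(n)[1] for n in('top','scene')}
np.save('D.npy',D,allow_pickle=True)
cols={'blue':((105,120,60),(125,255,255)),'green':((50,100,40),(80,255,255)),'red':((0,180,90),(5,255,255)),'gold':((10,120,120),(22,255,255))}
for n,d in D.items():
  for c,(lo,hi) in cols.items():
    if c=='gold': continue
    for k in blobs(d['image'],lo,hi,500):
      r=cv2.minAreaRect(k); h=0 if c=='blue' else 60
      print(n,c,np.round(r[0]),np.round(r[1]),[np.round(onz(ray(d,None,*p),h)[:2]) .tolist() for p in cv2.boxPoints(r)])
def crop(n,u,v,w=100,h=75):
    return cv2.resize(D[n]['image'][v:v+h,u:u+w,::-1],(400,300),interpolation=cv2.INTER_CUBIC)
cv2.imwrite('pics/c1.png',np.vstack([np.hstack([crop('top',320,205),crop('top',170,195)]),np.hstack([crop('scene',220,215),crop('scene',375,215)])]))
E
```

```text
top blue [600. 348.] [124.  71.] [[303.0, -645.0], [373.0, -830.0], [67.0, -926.0], [1.0, -745.0]]
top blue [347. 243.] [55. 54.] [[399.0, -20.0], [543.0, -52.0], [511.0, -199.0], [367.0, -164.0]]
top blue [578. 187.] [124.  70.] [[798.0, -656.0], [813.0, -859.0], [457.0, -852.0], [444.0, -656.0]]
top green [293. 154.] [59. 60.] [[765.0, 125.0], [768.0, -37.0], [604.0, -39.0], [601.0, 120.0]]
top red [370. 157.] [60. 58.] [[604.0, -80.0], [765.0, -89.0], [758.0, -251.0], [596.0, -239.0]]
scene blue [272. 260.] [66. 44.] [[513.0, -194.0], [362.0, -193.0], [405.0, -22.0], [549.0, -37.0]]
scene blue [ 30. 235.] [98. 61.] [[177.0, -918.0], [173.0, -744.0], [547.0, -597.0], [549.0, -738.0]]
scene blue [ 74. 133.] [37. 24.] [[-205.0, -908.0], [-260.0, -848.0], [-37.0, -730.0], [8.0, -787.0]]
scene blue [10. 88.] [86. 16.] [[-769.0, -1431.0], [-835.0, -1397.0], [-162.0, -968.0], [-122.0, -1002.0]]
scene blue [605.  92.] [ 25. 115.] [[-116.0, 846.0], [-1073.0, 1422.0], [-958.0, 1476.0], [-59.0, 898.0]]
scene green [339. 335.] [67. 82.] [[644.0, -43.0], [632.0, 131.0], [795.0, 122.0], [805.0, -31.0]]
scene red [233. 328.] [87. 51.] [[768.0, -245.0], [642.0, -267.0], [644.0, -84.0], [770.0, -78.0]]
scene red [196. 191.] [22. 58.] [[247.0, -414.0], [188.0, -270.0], [284.0, -243.0], [337.0, -381.0]]
```

View pics/c1.png

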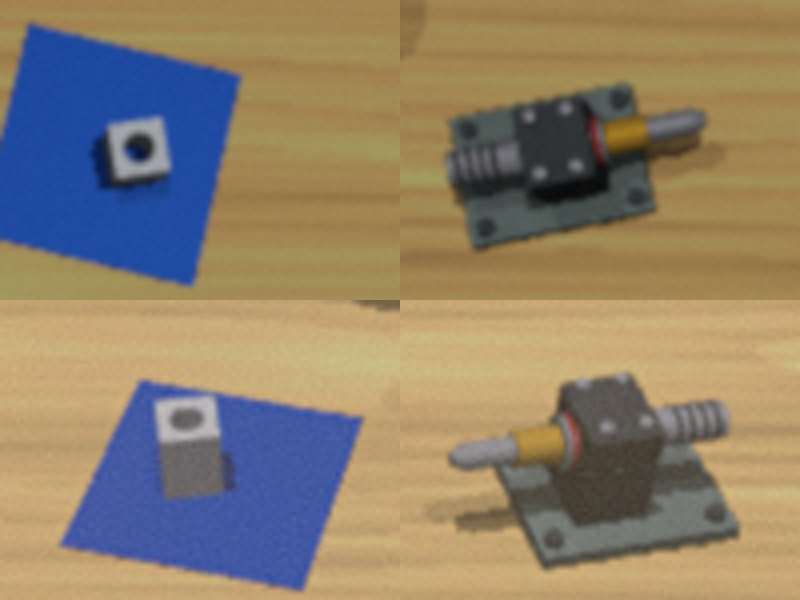

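The crop shows the mat sleeve's top face centred at top (354.5,242) / scene (266.7,244.5). The gauge tip is at top (246,224.5) / scene (388,254), and the step at top (232,227.2) / scene (404,251.7). The pin points to the robot's right.

Run:
```python
from h import *
D=np.load('D.npy',allow_pickle=True).item();t=D['top'];s=D['scene']
T=lambda a,b:meet(ray(t,0,*a),ray(s,0,*b))
c=T((354.5,242),(266.7,244.5));print('sleeve top',c)
tip=T((246,224.5),(388,254));st=T((232,227.2),(404,251.7));print('tip',tip,'step',st)
v=tip[0]-st[0];print('len',np.linalg.norm(v),'yaw',np.degrees(np.arctan2(v[1],v[0])))
q=[onz(ray(t,0,320+a/4,205+b/4),50) for a,b in((107,125),(160,118),(170,178),(112,184))]
print(np.round(q,1))
q2=[onz(ray(s,0,220+a/4,215+b/4),50) for a,b in((155,101),(213,95),(221,137),(161,143))]
print(np.round(q2,1))
for Q in(q,q2):
  for i in range(4):
    e=Q[(i+1)%4]-Q[i];print(np.linalg.norm(e).round(1),np.degrees(np.arctan2(e[1],e[0])).round(1))
print('other',T((436.5,226.5),(172,258)))
```

```text
sleeve top (array([ 451.72133973, -124.08260815,   44.61345835]), [np.float64(1.1602052810211663), np.float64(1.1602052810212886)])
tip (array([491.58847032, 163.35421979,  57.23773378]), [np.float64(1.5090591874965316), np.float64(1.5090591874963721)]) step (array([483.8004325 , 200.7154049 ,  57.72016648]), [np.float64(2.492622839433777), np.float64(2.4926228394335186)])
len 38.1673214589315 yaw -78.22515959374778
[[ 466.  -104.2   50. ]
 [ 471.3 -139.3   50. ]
 [ 431.4 -146.    50. ]
 [ 426.7 -107.7   50. ]]
[[ 442.9 -142.6   50. ]
 [ 437.  -107.9   50. ]
 [ 473.2 -100.5   50. ]
 [ 478.9 -135.6   50. ]]
35.5 -81.4
40.5 -170.5
38.5 96.9
39.4 5.1
35.2 99.7
37.0 11.5
35.6 -80.8
36.7 -169.1
other (array([ 497.77212226, -343.48393132,   41.1743945 ]), [np.float64(1.6892899240854042), np.float64(1.689289924085011)])
```

>>> play_rows([
  [0.08, -0.06, 0],
  [0.16, -0.12, 0],
  [0.24, -0.18, 0.01],
  [0.32, -0.25, 0.02],
  [0.4, -0.31, 0.03],
  [0.48, -0.38, 0.04],
  [0.56, -0.44, 0.05],
  [0.6, -0.475, 0.05],
], roll=[-0.05, -0.11, -0.17, -0.22, -0.28, -0.34, -0.4, -0.45], gripper=1)

```text
time_s: 0.92
tool_pos: [317.7, -291.8, 218.3]
tool_rot: [-180.0, -0.1, 67.8]
contact_force: [0.2, -0.0, -0.2]
width: 1.005
grip_force: 0.0
```

```bash
cat >> h.py <<'E'
def tgt(p,yaw):
    s=ctrl.state(); r=s['tool_rot']; Rt=R.from_euler('xyz',[180,0,r[2]],degrees=True)
    d=Rt.inv().apply(np.array(p)-s['tool_pos']); dy=(yaw-r[2]+180)%360-180
    print('t',round(s['time_s'],2),'pos',s['tool_pos'].round(1),r.round(2),'delta',(d/400).round(4),'roll',round(-dy/120,4))
E
python3 -c "
from h import *
tgt((447,-145,200),99)"
```

```text
t 0.92 pos [ 317.7 -291.8  218.3] [-1.7996e+02 -8.0000e-02  6.7750e+01] delta [0.4621 0.1603 0.0457] roll -0.2604
```

>>> play_rows([
  [0.08, 0.03, 0.01],
  [0.16, 0.06, 0.02],
  [0.24, 0.08, 0.03],
  [0.32, 0.11, 0.04],
  [0.4, 0.14, 0.045],
  [0.45, 0.16, 0.045],
  [0.45, 0.16, 0.045],
  [0.45, 0.16, 0.045],
], roll=[-0.05, -0.1, -0.15, -0.2, -0.25, -0.26, -0.26, -0.26])

```text
time_s: 1.58
tool_pos: [445.1, -153.2, 200.6]
tool_rot: [-180.0, -0.0, 98.6]
contact_force: [0.1, -0.2, -0.7]
width: 1.003
grip_force: 0.0
```

```bash
python3 -c "
from h import *
s,d=snap('wrist','w1.png');print(s['tool_pos'],s['tool_rot'])"
```

```text
[ 445.10796498 -153.22614979  200.57393094] [-1.79977232e+02 -6.26363375e-03  9.85883512e+01]
```

View pics/w1.png

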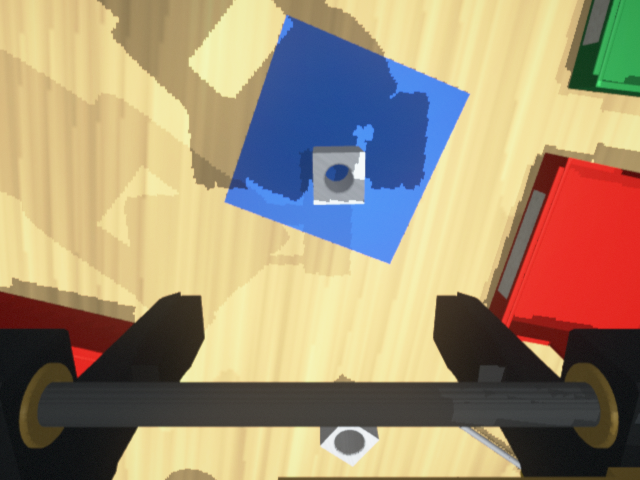

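The wrist view shows the sleeve's top face with corners (314,153), (365,151), (365,204) and (314,205), and the bore centred at (339,178). It stands square to the tool.

Run:
```python
from h import *
D=np.load('D.npy',allow_pickle=True).item();d=D['top'];sc=D['scene']
s,w=snap('wrist')
r=ray(w,s,339.5,178)
print(onz(r,50), meet(r,ray(d,0,354.5,242),ray(sc,0,266.7,244.5)))
Q=[onz(ray(w,s,*p),50) for p in((314,153),(365,151),(365,204),(314,205))]
for i in range(4):
    e=Q[(i+1)%4]-Q[i];print(np.linalg.norm(e).round(1),np.degrees(np.arctan2(e[1],e[0])).round(1))
print(np.mean(Q,0))
c=onz(r,50); u=np.array([np.cos(np.radians(98.6)),np.sin(np.radians(98.6)),0])
for z in(120,21): tgt(np.r_[c[:2],z]-u*8,98.6)
```

```text
[ 455.25762505 -122.9297071    50.        ] (array([ 453.47452388, -123.78835986,   46.01079346]), [np.float64(2.0852329677404673), np.float64(2.307479220110086), np.float64(1.1046258103398663)])
35.0 10.7
37.1 -79.7
36.3 -170.4
36.5 98.3
[ 455.33120069 -123.4366196    50.        ]
t 1.68 pos [ 444.4 -154.3  200.7] [-179.98    0.     98.43] delta [0.0537 0.0383 0.2018] roll -0.0014
t 1.68 pos [ 444.4 -154.3  200.7] [-179.98    0.     98.43] delta [0.0537 0.0383 0.4493] roll -0.0014
```

>>> play_rows([
  [0.03, 0.02, 0.05],
  [0.054, 0.038, 0.13],
  [0.054, 0.038, 0.22],
  [0.054, 0.038, 0.31],
  [0.054, 0.038, 0.38],
  [0.054, 0.038, 0.43],
  [0.054, 0.038, 0.449],
  [0.054, 0.038, 0.449],
], roll=[-0.01, -0.01, -0.01, -0.01, -0.01, -0.01, -0.01, -0.01])

```text
time_s: 2.35
tool_pos: [455.8, -130.9, 20.1]
tool_rot: [-179.9, -0.1, 99.6]
contact_force: [-0.1, 0.5, 0.5]
width: 1.002
grip_force: 0.0
```

>>> play_rows([
  [0, 0, 0],
  [0, 0, 0],
  [0, 0, 0],
  [0, 0, 0],
  [0, 0, 0],
  [0, 0, 0],
  [0, 0, 0],
  [0, 0, 0],
], roll=[0, 0, 0, 0, 0, 0, 0, 0], gripper=0.3, newtons=5)

```text
time_s: 3.02
tool_pos: [456.7, -130.3, 21.2]
tool_rot: [180.0, 0.0, 99.7]
contact_force: [-0.9, 0.1, 0.1]
width: 0.419
grip_force: 0.6
```

>>> play_rows([
  [0.011, 0, -0.0025],
  [0.022, 0, -0.0075],
  [0.034, 0, -0.0115],
  [0.046, 0, -0.014],
  [0.059, 0, -0.0152],
  [0.071, 0, -0.0152],
  [0.0835, 0, -0.014],
  [0.096, 0, -0.0115],
], roll=[0, 0, 0, 0, 0, 0, 0, 0])

```text
time_s: 3.68
tool_pos: [450.2, -91.9, 25.8]
tool_rot: [180.0, 0.0, 99.7]
contact_force: [1.7, -0.4, -1.7]
width: 0.409
grip_force: 5.0
```

```bash
python3 -c "
from h import *
s,d=snap('wrist','w2.png');_,e=snap('scene');_,f=snap('top');print(s['tool_pos'])
g=lambda d,u,v:cv2.resize(d['image'][v:v+75,u:u+100,::-1],(400,300))
cv2.imwrite('pics/c2.png',np.hstack([g(e,220,205),cv2.resize(d['image'][::,::,::-1],(400,300))]))"
```

```text
[450.15593687 -91.86586691  25.75594512]
```

View pics/c2.png

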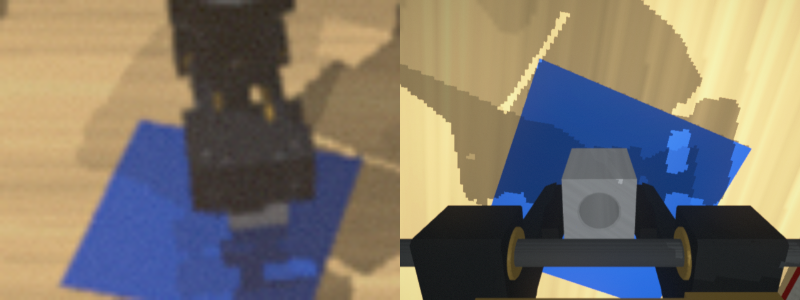

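The crop shows the sleeve tilted only about 15°, because its foot slid along the mat. I'll let it stand again and re-grip nearer the leading face, where foot friction helps the tilt.

>>> play_rows([
  [-0.01, 0, 0],
  [-0.02, 0, 0],
  [-0.02, 0, 0],
  [-0.02, 0, 0],
  [-0.03, 0, -0.06],
  [-0.06, 0, -0.13],
  [-0.1, 0, -0.2],
  [-0.1, 0, -0.2],
], roll=[0, 0, 0, 0, 0, 0, 0, 0], gripper=1)

```text
time_s: 4.5
tool_pos: [459.4, -134.9, 110.1]
tool_rot: [179.6, 0.4, 99.6]
contact_force: [0.6, 0.2, -0.7]
width: 0.984
grip_force: 0.0
```

```bash
cat > seg.py <<'E'
from h import *
s,d=snap('wrist','w3.png'); im=d['image']; hsv=cv2.cvtColor(im,cv2.COLOR_RGB2HSV)
m=((hsv[...,1]<45)&(hsv[...,2]>60)).astype(np.uint8)*255
m[290:]=0
m=cv2.morphologyEx(m,cv2.MORPH_OPEN,np.ones((5,5)))
for c in cv2.findContours(m,cv2.RETR_EXTERNAL,cv2.CHAIN_APPROX_NONE)[0]:
    if cv2.contourArea(c)>400:
        r=cv2.minAreaRect(c);print(cv2.boundingRect(c),cv2.contourArea(c),np.round(r[0]),np.round(r[1]),r[2])
x=cv2.cvtColor(im,cv2.COLOR_RGB2BGR)[50:350,120:520]; mm=cv2.cvtColor(m,cv2.COLOR_GRAY2BGR)[50:350,120:520]
cv2.imwrite('pics/c3.png',np.hstack([x,mm])); print(s['tool_pos'],s['tool_rot'])
E
python3 seg.py
```

```text
(554, 248, 34, 42) 818.5 [571. 271.] [21. 46.] 23.198591232299805
(276, 120, 76, 78) 5651.0 [314. 158.] [77. 75.] 90.0
[ 459.39499729 -134.8594819   110.1390208 ] [179.59673926   0.36350342  99.60945819]
```

View pics/c3.png

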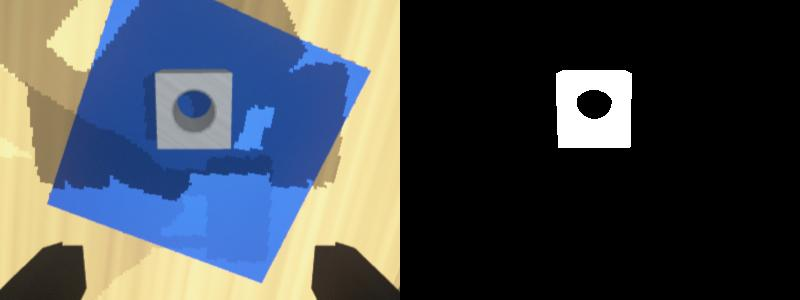

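The sleeve is upright again, with its top face centred at (314,160). The bore looks about 20 mm, so this is probably the right sleeve.

Run:
```python
from h import *
s,w=snap('wrist')
c=onz(ray(w,s,314,160.5),50);print(c)
e=onz(ray(w,s,276,160),50)-onz(ray(w,s,352,160),50);print(np.linalg.norm(e))
u=np.array([np.cos(np.radians(99.6)),np.sin(np.radians(99.6)),0])
tgt(np.r_[c[:2],23]+u*8,99.6)
```

```text
[447.99769522 -82.10939266  50.        ]
35.9994080168412
t 4.6 pos [ 457.1 -132.3  106.2] [1.7992e+02 6.0000e-02 9.9620e+01] delta [ 0.1476 -0.0014  0.208 ] roll 0.0002
```

>>> play_rows([
  [0.05, 0, 0.02],
  [0.1, -0.001, 0.05],
  [0.148, -0.001, 0.09],
  [0.148, -0.001, 0.15],
  [0.148, -0.001, 0.2],
  [0.148, -0.001, 0.208],
  [0.148, -0.001, 0.208],
  [0.148, -0.001, 0.208],
], roll=[0, 0, 0, 0, 0, 0, 0, 0])

```text
time_s: 5.27
tool_pos: [446.5, -73.5, 22.6]
tool_rot: [-180.0, -0.0, 99.7]
contact_force: [0.9, -0.8, 0.1]
width: 0.997
grip_force: 0.0
```

>>> play_rows([
  [0, 0, 0],
  [0, 0, 0],
  [0, 0, 0],
  [0, 0, 0],
  [0, 0, 0],
  [0, 0, 0],
  [0, 0, 0],
  [0, 0, 0],
], roll=[0, 0, 0, 0, 0, 0, 0, 0], gripper=0.3, newtons=3)

```text
time_s: 5.93
tool_pos: [446.6, -73.6, 22.6]
tool_rot: [180.0, -0.0, 99.7]
contact_force: [0.6, 0.1, 0.1]
width: 0.422
grip_force: 0.0
```

>>> play_rows([
  [0.0185, 0, 0],
  [0.0375, 0, 0],
  [0.056, 0, 0.004],
  [0.073, 0, 0.011],
  [0.0895, 0, 0.021],
  [0.097, 0, 0.027],
  [0.097, 0, 0.027],
  [0.097, 0, 0.027],
], roll=[0, 0, 0, 0, 0, 0, 0, 0])

```text
time_s: 6.6
tool_pos: [439.7, -35.0, 11.4]
tool_rot: [-179.9, -0.0, 99.7]
contact_force: [0.6, 0.0, -0.8]
width: 0.406
grip_force: 3.0
```

```bash
python3 seg.py
```

```text
[439.71032976 -34.9924637   11.38234564] [-1.79931212e+02 -3.78519421e-02  9.97123292e+01]
```

View pics/c3.png

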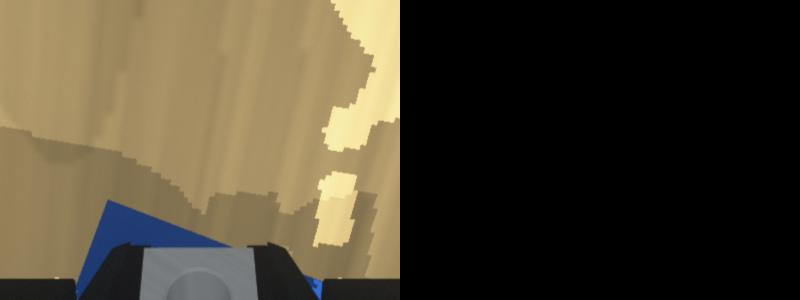

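The end face with the bore now faces the camera and no side wall shows, so the sleeve is past its balance point. Releasing it.

>>> play_rows([
  [0.01, 0, 0],
  [0.01, 0, 0],
  [0.01, 0, 0],
  [0.01, 0, 0],
  [-0.01, 0, -0.06],
  [-0.05, 0, -0.14],
  [-0.08, 0, -0.22],
  [-0.08, 0, -0.22],
], roll=[0, 0, 0, 0, 0, 0, 0, 0], gripper=1)

```text
time_s: 7.32
tool_pos: [448.1, -69.4, 104.5]
tool_rot: [179.5, 0.3, 99.6]
contact_force: [0.4, -0.7, -0.1]
width: 0.988
grip_force: 0.0
```

```bash
sed -i "s/m\[290:\]=0/m[330:]=0/" seg.py; python3 seg.py
```

```text
(276, 133, 73, 102) 6987.0 [312. 183.] [101.  72.] 90.0
[448.11108994 -69.38598683 104.47203878] [179.53472014   0.32446004  99.60369444]
```

View pics/w3.png

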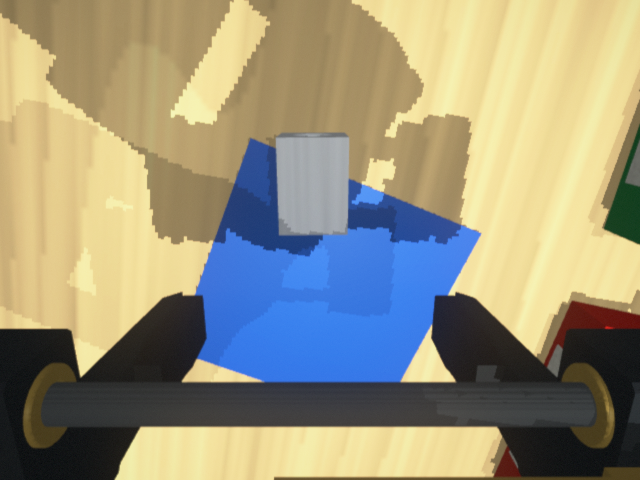

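The sleeve lies flat with its bore along tool x. Its top face spans columns 277–349 and rows 136–235.

Run:
```python
from h import *
s,w=snap('wrist')
P=lambda u,v:onz(ray(w,s,u,v),36)
print('w',np.linalg.norm(P(277,186)-P(349,186)),'l',np.linalg.norm(P(312,136)-P(312,235)))
a,b=P(312.5,136),P(313,235);print(a,b,np.degrees(np.arctan2(*(a-b)[[1,0]])))
c=(a+b)/2
tgt(np.r_[c[:2],5],99.6)
```

```text
w 36.13114534480541 l 50.17898590115095
[434.21819324  -6.38965612  36.        ] [442.62423565 -55.85982706  36.        ] 99.64367022717296
t 7.42 pos [445.7 -67.3 100.3] [1.7989e+02 7.0000e-02 9.9630e+01] delta [ 0.0922 -0.0028  0.2383] roll 0.0002
```

>>> play_rows([
  [0.04, -0.003, 0.02],
  [0.08, -0.003, 0.06],
  [0.092, -0.003, 0.12],
  [0.092, -0.003, 0.18],
  [0.092, -0.003, 0.22],
  [0.092, -0.003, 0.238],
  [0.092, -0.003, 0.238],
  [0.092, -0.003, 0.238],
], roll=[0, 0, 0, 0, 0, 0, 0, 0])

```text
time_s: 8.08
tool_pos: [437.8, -30.6, 4.3]
tool_rot: [-179.9, -0.0, 99.7]
contact_force: [-0.4, -0.4, 0.4]
width: 1.0
grip_force: 0.0
```

>>> play_rows([
  [0, 0, 0],
  [0, 0, 0],
  [0, 0, 0],
  [0, 0, 0],
  [0, 0, 0],
  [0, 0, 0],
  [0, 0, 0],
  [0, 0, 0],
], roll=[0, 0, 0, 0, 0, 0, 0, 0], gripper=0.3, newtons=15)

```text
time_s: 8.75
tool_pos: [438.1, -30.8, 4.6]
tool_rot: [180.0, 0.0, 99.7]
contact_force: [-0.0, 0.3, -0.2]
width: 0.421
grip_force: 0.3
```

```bash
python3 -c "
from h import *
tgt((507,90,115),101)
tgt((477,82,115),101)"
```

```text
t 8.75 pos [438.1 -30.8   4.6] [179.99   0.    99.68] delta [ 0.2688  0.2205 -0.276 ] roll -0.011
t 8.75 pos [438.1 -30.8   4.6] [179.99   0.    99.68] delta [ 0.2617  0.1432 -0.276 ] roll -0.011
```

>>> play_rows([
  [0, 0, 0],
  [0, 0, 0],
  [0, 0, 0],
  [0, 0, -0.08],
  [0.05, 0.03, -0.16],
  [0.12, 0.06, -0.22],
  [0.2, 0.1, -0.26],
  [0.262, 0.143, -0.276],
], roll=[0, 0, 0, 0, 0, -0.01, -0.01, -0.01])

```text
time_s: 9.42
tool_pos: [477.2, 84.0, 117.4]
tool_rot: [179.8, 0.0, 100.9]
contact_force: [-0.1, 0.1, -2.0]
width: 0.408
grip_force: 15.0
```

>>> play_rows([
  [0, 0, 0],
  [0, 0, 0],
  [0, 0, 0],
  [0, 0, 0],
  [0, 0, 0],
  [0, 0, 0],
  [0, 0, 0],
  [0, 0, 0],
], roll=[0, 0, 0, 0, 0, 0, 0, 0])

```text
time_s: 10.08
tool_pos: [476.8, 81.8, 114.9]
tool_rot: [-180.0, -0.0, 100.8]
contact_force: [0.2, 0.7, -0.7]
width: 0.406
grip_force: 15.0
```

```bash
python3 -c "
from h import *
s,d=snap('wrist','g1.png');np.save('g1.npy',(s,d),allow_pickle=True);print(s['tool_pos'],s['tool_rot'],s['width'],s['grip_force'])"
```

```text
[476.79343503  81.75142756 114.86215393] [-1.79985971e+02 -2.48875561e-03  1.00840589e+02] 0.40646464993902215 15.000065448693931
```

>>> play_rows([
  [0, 0.03, 0],
  [0, 0.06, 0],
  [0, 0.09, 0],
  [0, 0.1, 0],
  [0, 0.1, 0],
  [0, 0.1, 0],
  [0, 0.1, 0],
  [0, 0.1, 0],
], roll=[0, 0, 0, 0, 0, 0, 0, 0])

```text
time_s: 10.8
tool_pos: [515.6, 89.6, 115.0]
tool_rot: [-180.0, -0.0, 100.9]
contact_force: [-0.8, -0.4, -1.8]
width: 0.406
grip_force: 15.0
```

```bash
python3 -c "
from h import *
s,d=snap('wrist','g2.png');np.save('g2.npy',(s,d),allow_pickle=True);print(s['tool_pos'],s['tool_rot'],s['width'],s['grip_force'])
a,b=[cv2.imread('pics/g%d.png'%i) for i in(1,2)]
cv2.imwrite('pics/g12.png',np.hstack([a[0:300,120:520],b[0:300,120:520]]))
np.save('sc.npy',snap('scene')[1],allow_pickle=True)"
```

```text
[515.56528279  89.6332802  114.97894761] [-1.79976246e+02 -6.19180872e-03  1.00879115e+02] 0.40584629764573094 15.000019033905119
```

View pics/g12.png

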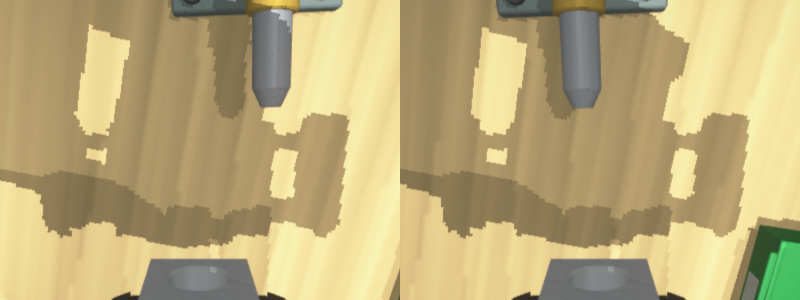

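The views show the pin nearly vertical in the image. In full-frame coordinates the nose tip is near (390,106) in the first view and (301,107) in the second, and the step is near row 10. I'll extract the edges numerically.

```bash
cat > pin.py <<'E'
from h import *
def pin(d,rows):
    hsv=cv2.cvtColor(d['image'],cv2.COLOR_RGB2HSV); m=((hsv[...,1]<60)).astype(np.uint8)
    m[135:]=0; n,l,st,ce=cv2.connectedComponentsWithStats(m)
    out=[]
    # component holding most of row 60
    k=np.bincount(l[60][l[60]>0]).argmax(); M=l==k
    for r in rows:
        c=np.where(M[r])[0]; out.append((r,c.min(),c.max()))
    return out,np.where(M.any(1))[0].max()
if __name__=='__main__':
    L=[]
    for i in(1,2):
        s,d=np.load('g%d.npy'%i,allow_pickle=True); o,t=pin(d,[20,30,40,50,60,70,80,90,100,104]); print(o,t); L.append((s,d,o,t))
E
python3 pin.py
```

```text
[(20, np.int64(372), np.int64(411)), (30, np.int64(372), np.int64(411)), (40, np.int64(372), np.int64(411)), (50, np.int64(372), np.int64(410)), (60, np.int64(372), np.int64(410)), (70, np.int64(372), np.int64(410)), (80, np.int64(372), np.int64(409)), (90, np.int64(373), np.int64(407)), (100, np.int64(378), np.int64(403)), (104, np.int64(379), np.int64(401))] 106
[(20, np.int64(279), np.int64(318)), (30, np.int64(280), np.int64(319)), (40, np.int64(280), np.int64(319)), (50, np.int64(281), np.int64(319)), (60, np.int64(282), np.int64(319)), (70, np.int64(282), np.int64(320)), (80, np.int64(283), np.int64(320)), (90, np.int64(283), np.int64(320)), (100, np.int64(289), np.int64(315)), (104, np.int64(291), np.int64(313))] 108
```

Run:
```python
from h import *
g=[np.load('g%d.npy'%i,allow_pickle=True) for i in(1,2)]
C=[((391.8,25),(391.0,75)),((299.3,25),(301.3,75))]
N=[];O=[]
for (s,d),(p,q) in zip(g,C):
    o,a=ray(d,s,*p);_,b=ray(d,s,*q);n=np.cross(a,b);N.append(n/np.linalg.norm(n));O.append(o)
v=np.cross(*N);v/=np.linalg.norm(v); v*=np.sign(v[1])
p0=np.linalg.lstsq(np.array([*N,v]),np.array([N[0]@O[0],N[1]@O[1],v@O[0]]),rcond=None)[0]
print('dir',v,'yaw',np.degrees(np.arctan2(v[1],v[0])))
for y in(165,185): print('axis at y',y,p0+v*(y-p0[1])/v[1])
(s1,d1),(s2,d2)=g
print('tip',meet(ray(d1,s1,390.2,105.5),ray(d2,s2,302.2,107)))
w=onz(ray(d1,s1,372,60),60)-onz(ray(d1,s1,411,60),60);print('dia',np.linalg.norm(w))
D=np.load('D.npy',allow_pickle=True).item()
print(meet(ray(d1,s1,390.2,105.5),ray(d2,s2,302.2,107),ray(D['top'],0,246,224.5),ray(D['scene'],0,388,254)))
for (s,d),(p,q) in zip(g,C):
    a,b=onz(ray(d,s,*p),60),onz(ray(d,s,*q),60);print('at60',a,b,np.degrees(np.arctan2(*(a-b)[[1,0]])))
```

```text
dir [-0.21894473  0.97569499 -0.00908263] yaw 102.64758998391257
axis at y 165 [494.18318839 165.          60.60901367]
axis at y 185 [489.69521344 185.          60.42283602]
tip (array([494.28823922, 163.78172711,  60.76110062]), [np.float64(0.09179500583285913), np.float64(0.09179500583308169)])
dia 17.05171185649415
(array([493.32337551, 163.47651708,  58.52271379]), [np.float64(1.3625995139211498), np.float64(0.9243924132174338), np.float64(2.71183475961389), np.float64(1.1287609812834603)])
at60 [487.27939738 196.00198974  60.        ] [491.69216052 176.47121705  60.        ] 102.73158120798398
at60 [487.11222306 196.45914807  60.        ] [491.49244801 176.90963721  60.        ] 102.62900302384476
```

The pin checks out: diameter 17.05 mm, axis height 60.5 mm, yaw 102.65°. Lining up 45 mm before the tip.

```bash
python3 -c "
from h import *
tgt((504.2,119.9,47),102.65)"
```

```text
t 10.9 pos [515.8  89.6 115.1] [-180.      0.    100.88] delta [ 0.0798 -0.0142  0.1701] roll -0.0148
```

>>> play_rows([
  [0, -0.014, 0.05],
  [0, -0.014, 0.1],
  [0, -0.014, 0.15],
  [0.03, -0.0142, 0.17],
  [0.06, -0.0142, 0.17],
  [0.08, -0.0142, 0.17],
  [0.08, -0.0142, 0.17],
  [0.08, -0.0142, 0.17],
], roll=[-0.0148, -0.0148, -0.0148, -0.0148, -0.0148, -0.0148, -0.0148, -0.0148])

```text
time_s: 11.57
tool_pos: [504.9, 120.9, 48.0]
tool_rot: [179.9, 0.0, 102.8]
contact_force: [0.1, -0.5, -1.4]
width: 0.407
grip_force: 15.0
```

Run:
```python
from h import *
tgt((504.2,119.9,47),102.65)
s,d=snap('wrist','i1.png')
from pin import pin
g=pin(d,[30,50,70,90,110,125]);print(g)
u=np.array([-.219,.9757,0]);
for k in(14,40,58): tgt(np.array((504.2,119.9,47))+u*k,102.65)
a=[onz(ray(d,s,(l+r+1)/2,row),60.5) for row,l,r in g[0][:4]];print(np.round(a,1))
```

```text
t 11.57 pos [504.9 120.9  48. ] [1.7989e+02 3.0000e-02 1.0276e+02] delta [-0.002  -0.0021  0.0025] roll 0.0009Traceback (most recent call last):
  File "<stdin>", line 5, in <module>
  File "pin.py", line 9, in pin
    c=np.where(M[r])[0]; out.append((r,c.min(),c.max()))
                                       ~~~~~^^
    return umr_minimum(a, axis, None, out, keepdims, initial, where)
ValueError: zero-size array to reduction operation minimum which has no identity
```

Run:
```python
from h import *
tgt((504.2,119.9,47),102.65)
s,d=snap('wrist','i2.png')
hsv=cv2.cvtColor(d['image'],cv2.COLOR_RGB2HSV); m=hsv[...,1]<60
for r in range(5,240,12):
    c=np.where(np.diff(np.r_[0,m[r].astype(int),0]))[0].reshape(-1,2); c=[x.tolist() for x in c if x[1]-x[0]>12 and 150<x.mean()<480]
    for x in c:
        if abs(sum(x)/2-318)<60: print(r,x,onz(ray(d,s,sum(x)/2,r),60.5).round(1),end=' | ')
    print()
```

```text
t 11.62 pos [504.9 120.4  47.9] [1.7989e+02 3.0000e-02 1.0272e+02] delta [-0.0009 -0.0021  0.0023] roll 0.0006







89 [287, 343] [486.3 200.3  60.5] | 
101 [287, 344] [487.2 197.   60.5] | 
113 [287, 343] [487.8 193.6  60.5] | 
125 [287, 343] [488.5 190.2  60.5] | 
137 [287, 343] [489.3 186.8  60.5] | 
149 [288, 343] [490.2 183.3  60.5] | 
161 [288, 343] [491.  179.7  60.5] | 
173 [288, 342] [491.7 176.   60.5] | 
185 [289, 342] [492.7 172.4  60.5] | 
197 [293, 338] [493.5 168.6  60.5] | 
209 [300, 332] [494.5 164.8  60.5] |
```

>>> play_rows([
  [0, -0.001, 0.0015],
  [0.012, -0.001, 0.0015],
  [0.024, -0.001, 0.0015],
  [0.036, -0.001, 0.0015],
  [0.048, -0.001, 0.0015],
  [0.06, -0.001, 0.0015],
  [0.07, -0.001, 0.0015],
  [0.075, -0.001, 0.0015],
], roll=[0, 0, 0, 0, 0, 0, 0, 0])

```text
time_s: 12.33
tool_pos: [497.3, 149.9, 46.4]
tool_rot: [-180.0, -0.0, 102.7]
contact_force: [-0.1, 0.2, -1.8]
width: 0.41
grip_force: 15.0
```

Run:
```python
from h import *
print(ctrl.state()['contact_force'],ctrl.state()['moment'])
u=np.array([-.219,.9757,0]);tgt(np.array((504.2,119.9,47))+u*58,102.65)
```

```text
[-0.10393049  0.21092908 -1.76193209] [-0.08537611 -0.11416454  0.04109569]
t 12.33 pos [497.3 149.9  46.4] [-180.     -0.    102.69] delta [ 0.0681  0.0004 -0.0016] roll 0.0004
```

>>> play_rows([
  [0.01, 0, 0],
  [0.02, 0, 0],
  [0.03, 0, 0],
  [0.04, 0, 0],
  [0.05, 0, 0],
  [0.056, 0, 0],
  [0.06, 0, 0],
  [0.06, 0, 0],
], roll=[0, 0, 0, 0, 0, 0, 0, 0])

```text
time_s: 13.0
tool_pos: [492.2, 172.9, 46.4]
tool_rot: [-180.0, -0.0, 102.7]
contact_force: [-0.4, -0.2, -1.6]
width: 0.406
grip_force: 15.0
```

>>> play_rows([
  [0.002, 0, 0],
  [0.004, 0, 0],
  [0.006, 0, 0],
  [0.008, 0, 0],
  [0.01, 0, 0],
  [0.01, 0, 0],
  [0.01, 0, 0],
  [0.01, 0, 0],
], roll=[0, 0, 0, 0, 0, 0, 0, 0])

```text
time_s: 13.67
tool_pos: [491.4, 176.5, 46.3]
tool_rot: [180.0, 0.0, 102.7]
contact_force: [-0.1, 0.3, -1.3]
width: 0.405
grip_force: 15.0
```

Run:
```python
from h import *
print(ctrl.state()['contact_force'],ctrl.state()['moment'])
u=np.array([-.219,.9757,0]);tgt(np.array((504.2,119.9,47))+u*58,102.65)
```

```text
[-0.09817227  0.26611302 -1.33993291] [-0.04107519 -0.11840563  0.01956594]
t 13.67 pos [491.4 176.5  46.3] [180.     0.   102.66] delta [-0.0001  0.0002 -0.0016] roll 0.0001
```

Still free at the expected step position, so I'm creeping on in small steps.

>>> play_rows([
  [0.001, 0, 0],
  [0.002, 0, 0],
  [0.003, 0, 0],
  [0.004, 0, 0],
  [0.005, 0, 0],
  [0.006, 0, 0],
  [0.007, 0, 0],
  [0.0075, 0, 0],
], roll=[0, 0, 0, 0, 0, 0, 0, 0])

```text
time_s: 14.33
tool_pos: [491.0, 178.5, 46.4]
tool_rot: [-180.0, 0.1, 102.7]
contact_force: [1.5, -8.8, -0.9]
width: 0.405
grip_force: 15.0
```

>>> play_rows([
  [0.001, 0, 0],
  [0.002, 0, 0],
  [0.003, 0, 0],
  [0.004, 0, 0],
  [0.005, 0, 0],
  [0.006, 0, 0],
  [0.007, 0, 0],
  [0.0075, 0, 0],
], roll=[0, 0, 0, 0, 0, 0, 0, 0])

```text
time_s: 15.0
tool_pos: [490.9, 179.4, 46.2]
tool_rot: [-180.0, 0.3, 102.7]
contact_force: [3.7, -21.8, -3.2]
width: 0.405
grip_force: 15.0
```

It stops at the step: the sleeve came to rest with the TCP at y ≈ 178–179 and the axial force climbing to about 22 N. It did not run on over the gold part, and the bore also measured about 20 mm in the image. The bore is right, so the sleeve goes in the green bin. Withdrawing straight along the pin.

>>> play_rows([
  [-0.006, 0, 0],
  [-0.008, 0, 0],
  [-0.008, 0, 0],
  [-0.008, 0, 0],
  [-0.02, 0, 0],
  [-0.04, 0, 0],
  [-0.06, 0, 0],
  [-0.08, 0, 0],
], roll=[0, 0, 0, 0, 0, 0, 0, 0])

```text
time_s: 15.67
tool_pos: [497.2, 150.5, 46.4]
tool_rot: [180.0, -0.0, 102.7]
contact_force: [-0.5, -0.2, -0.6]
width: 0.407
grip_force: 15.0
```

>>> play_rows([
  [-0.03, 0, 0],
  [-0.07, 0, 0],
  [-0.11, 0, 0],
  [-0.15, 0, 0],
  [-0.17, 0, -0.05],
  [-0.18, 0, -0.12],
  [-0.18, 0, -0.2],
  [-0.18, 0, -0.25],
], roll=[0, 0, 0, 0, 0, 0, 0, 0])

```text
time_s: 16.33
tool_pos: [513.6, 79.6, 149.0]
tool_rot: [179.9, 0.0, 102.6]
contact_force: [-0.1, -0.1, -0.8]
width: 0.409
grip_force: 15.0
```

Run:
```python
from h import *
tgt((686,43,140),102.65); tgt((686,43,22),102.65)
s,_=snap('wrist'); print(s['grip_force'],s['width'])
D=np.load('D.npy',allow_pickle=True).item()
for n,d in D.items():
    k=max(blobs(d['image'],(50,100,40),(80,255,255),500),key=cv2.contourArea)
    for z in (0,60): 
        p=np.array([onz(ray(d,0,*q[0]),z)[:2] for q in k]); print(n,z,p.min(0).round(),p.max(0).round())
```

```text
t 16.33 pos [513.6  79.6 149. ] [1.7985e+02 4.0000e-02 1.0259e+02] delta [-0.1833  0.4007  0.0225] roll -0.0005
t 16.33 pos [513.6  79.6 149. ] [1.7985e+02 4.0000e-02 1.0259e+02] delta [-0.1833  0.4007  0.3175] roll -0.0005
14.994426942430437 0.4092008340144962
top 0 [616. -40.] [790. 130.]
top 60 [601. -39.] [768. 125.]
scene 0 [589. -41.] [766. 133.]
scene 60 [639. -38.] [803. 124.]
```

>>> play_rows([
  [-0.03, 0.06, 0],
  [-0.06, 0.13, 0],
  [-0.09, 0.2, 0],
  [-0.12, 0.27, 0],
  [-0.15, 0.33, 0],
  [-0.17, 0.38, 0.01],
  [-0.18, 0.41, 0.02],
  [-0.183, 0.41, 0.02],
], roll=[0, 0, 0, 0, 0, 0, 0, 0])

```text
time_s: 17.05
tool_pos: [690.1, 44.0, 135.9]
tool_rot: [-179.9, -0.0, 102.6]
contact_force: [0.4, 0.3, -0.5]
width: 0.404
grip_force: 15.0
```

>>> play_rows([
  [0, 0, 0],
  [0, 0, 0.05],
  [0, 0, 0.12],
  [0, 0, 0.19],
  [0, 0, 0.25],
  [0, 0, 0.29],
  [0, 0, 0.3],
  [0, 0, 0.3],
], roll=[0, 0, 0, 0, 0, 0, 0, 0])

```text
time_s: 17.72
tool_pos: [687.9, 45.4, 17.8]
tool_rot: [-179.9, -0.0, 102.7]
contact_force: [0.3, -0.4, -0.9]
width: 0.409
grip_force: 15.0
```

Run:
```python
from h import *
tgt((690,43,17),102.65); print(ctrl.state()['contact_force'])
```

```text
t 17.72 pos [687.9  45.4  17.8] [-1.7989e+02 -4.0000e-02  1.0266e+02] delta [-0.0069  0.0038  0.0021] roll 0.0001
[ 0.26408898 -0.35156485 -0.92857226]
```

Releasing about 9 mm above the floor, then lifting out and clearing the view.

>>> play_rows([
  [0, 0, 0.012],
  [0, 0, 0.012],
  [0, 0, 0.012],
  [0, 0, 0.012],
  [0, 0, 0.012],
  [0, 0, 0.012],
  [0, 0, 0.012],
  [0, 0, 0.012],
], roll=[0, 0, 0, 0, 0, 0, 0, 0], gripper=0.62)

```text
time_s: 18.38
tool_pos: [689.0, 45.4, 13.6]
tool_rot: [180.0, 0.0, 102.7]
contact_force: [-0.5, 0.7, 0.2]
width: 0.624
grip_force: 0.0
```

>>> play_rows([
  [0, 0, -0.05],
  [0, 0, -0.12],
  [0, 0, -0.2],
  [0, 0, -0.3],
  [0, -0.08, -0.4],
  [0, -0.16, -0.45],
  [0, -0.24, -0.45],
  [0, -0.28, -0.45],
], roll=[0, 0, 0, 0, 0, 0, 0, 0])

```text
time_s: 19.05
tool_pos: [577.1, 20.6, 195.9]
tool_rot: [179.9, 0.1, 102.7]
contact_force: [-0.2, -0.5, 0.2]
width: 0.619
grip_force: 0.0
```

>>> play_rows([
  [0, -0.08, 0],
  [0, -0.16, 0],
  [0, -0.24, 0],
  [0, -0.3, 0],
  [0, -0.3, 0],
  [0, -0.3, 0],
  [0, -0.3, 0],
  [0, -0.3, 0],
], roll=[0, 0, 0, 0, 0, 0, 0, 0])

```text
time_s: 19.72
tool_pos: [463.5, -5.4, 193.5]
tool_rot: [180.0, 0.0, 102.7]
contact_force: [-0.2, 0.0, -0.1]
width: 0.617
grip_force: 0.0
```

Run:
```python
from h import *
a=snap('scene')[1]['image'][...,::-1];b=snap('top')[1]['image'][...,::-1]
cv2.imwrite('pics/end.png',np.hstack([cv2.resize(a[200:400,130:400],(400,296)),cv2.resize(b[110:290,200:443],(400,296))]))
```

```text
(no output)
```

View pics/end.png

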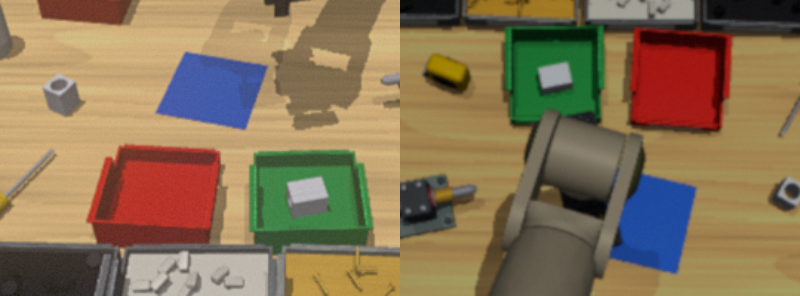

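The sleeve lies in the middle of the green bin at crop (307,195), the other sleeve is untouched at crop (61,93), and the arm is clear of everything.

```bash
python3 -c "
from h import *
print(ctrl.sign_off())"
```

```text
the job is handed in; nothing more can be done
None
```

The sleeve from the mat stopped at the step (20 mm bore, right), so I put it in the green bin and handed the job in at about 20 s; the other sleeve was not moved.

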